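# Fit the pinch-type dust cap on the upward-looking macro camera

## Robot

A 6-joint arm with a two-finger parallel gripper is mounted at the origin on a cart in front of the work surface, level with it; the furniture and walls round the work are solid. World frame = base frame: x ahead of the robot, y to its left, z up, the work surface at z = 0. Lengths are in m, angles in rad, forces in N, time in s.
With the tool pointing down it reaches from about 0.35 to 0.85 m from the base axis. Payload 8.1 kg.
Tool frame: the origin (TCP) lies at the very end of the fingers, on their centre line; the grasp point (between the pads) lies 19 mm behind it; z points along the fingers, y is the line along which they close (so a half turn about z gives the same grasp; the last joint's range is limited). The gripper opens to 93 mm and grips with 3 to 60 N. Pads are 15 mm wide; open, the fingers measure 128 mm over their backs; the gripper's body (75 mm by 188 mm) begins 65 mm behind the grasp point.
Start: joints at [1.154, 0.13, 1.488, -0, 1.523, -0.085], TCP at [0.195, 0.567, 0.219] pointing down, gripper open.
Joint ranges: [-2.96, 2.96], [-0.89, 2.26], [0.02, 2.5], [-1.34, 4.48], [0, 2.73], [-2.66, 2.66]. Speed limits (rad/s): [2.39, 2.39, 2.79, 3.14, 3.14, 3.14].

## Interface

Orientations are given as a rotation vector (axis times angle).
In Python, from plant import monitor, eyes, ticket gives the robot as it stands.
- The arm moves only by the tool arm_command, never from a script. Its argument "deltas" is a list that holds one entry, the list of rows, each a list of 6 numbers: the shift along the world's x, y, z in cm, then the turn, a rotation vector about the world's x, y, z in degrees. In form: [[[tx, ty, tz, rx, ry, rz], ...]]. A call has 1 to 12 rows; each row shifts and turns the commanded pose from where the row before left it; what a row does not reach is not made up. A row lasts 1/12 s, in which the tool goes at most 41.7 mm and 7.16 degrees, less where a joint would pass 70% of its speed; a pose out of reach is approached as far as the arm can. A call is refused whole if a number of a shift passes 4.17 or a number of a turn 7.16, either way. A call with a gripper value outside its range is refused whole. "gripper" is the opening, from -1 (shut) to 1 (fully open), set as the call begins (left out, the last holds). The fingers move at their own pace and stop on an object; "squeeze" is the grip in N (left out, the last holds). Time passes only in rows, so rows that do not move let the fingers close. It gives the time, the measured TCP pose, the force, the opening and the grip force at its end, in the units of the state.
- monitor.read_state(): the state, without advancing time (a new reading comes with each control period).
- eyes.read_camera(name): name is "side" or "top"; returns the picture (480x640x3 uint8, blue, green, red); there is no depth.
- eyes.camera_model(name): a dict with "fx", "fy", "cx", "cy" (pixels), "rvec" (rotation vector, rad) and "tvec" (3), from world to camera coordinates, as OpenCV has them. Camera axes: x right, y down, z forward; pixel columns grow to the right and rows downward; lengths in m; the calibration is good to about 2 mm. A picture is of the moment at which its call begins. camera_model takes no time and is no camera call.
- ticket.close_job(): hands the job in; it is judged then, once.
The state is a dict: "t": time; "q": joint angles; "dq": joint speeds; "joint_torque": joint torques, N m; "tool_pos": TCP position; "orientation": TCP orientation; "force": force on the tool from outside, world axes, zero at the start; "wrist_torque": the same for the moment, N m; "opening": finger opening in m; "gripper_force": force on a finger pad.
Only numpy, scipy, OpenCV 4.12 (cv2) and the standard library are available. Lean on these libraries where they do the work, as an engineer would, in place of code of your own. Each camera call takes 0.05 s, during which the arm holds its last target. There are 200 camera calls.

## Task

Polishing slurry is about to be opened, so put the dust cap on the upward-looking macro camera: pick the cap up by pinching its two sprung tabs together, enter it in the lens mouth still pinched and press it down gently until it is fully home on its seal, then let the tabs spring out under the rim of the lens and let go. Never force the cap against the lens, and do not disturb the jar, the tape roll, the carton or the wash bottle around it.

Things in the scene. Friction and masses are not known exactly. Their poses are not given: they have to be found in the camera images.
- cap: Black round centre-pinch dust cap, flange 63 mm across, 29 mm high over its tabs, about 71 g; lies level on the bench, tabs up. Origin: centre of its underside, z up. Spigot 50 mm diameter from z 0 to 11 mm, foot bevelled 2.5 mm; flange z 11 to 15 mm.
- cap_grip (a point): On the cap's axis, z = 22.5 mm over its underside, half way up its two upright tabs (z 14 to 29 mm, 22 mm wide along x). Their outer faces are at y = +17 and -17 mm (34 mm across), 26 mm across when fully pinched. Pinch them along y from above, finger tips just above the flange (z about 17 mm); 20 N of grip is ample.
- cap_claws (a point): On the cap's axis at the height of its two claws (z 2.5 to 5.5 mm, 12 mm wide), which stick out along +y and -y to 28.2 mm from the axis, and to 24.2 mm, within the spigot, when the tabs are pinched. They have no bevel: they do not snap in unpinched.
- cap_seal_face (a point): On the cap's axis, z = 8 mm: lower face of the sprung black seal ring under the flange when free. It gives way upwards by 3 mm, 4 N per mm (12 N in all), and is then solid. If the tabs are let go with it pressed in by less than 1.5 mm, the claws jam in the mouth instead of springing out under the lip. Press with 8 to 14 N; 20 N is too much.
- tab_a (a joint): Travel of the tab at +y towards the cap's axis, m: 0 = sprung fully out, 0.004 = fully pinched (the claw is then within the spigot and passes the lens mouth). Spring: 3 N at 0, 7 N at 0.004.
- tab_b (a joint): The same for the tab at -y.
- camera: Upward-looking macro camera, fixed: base plate 112 x 96 x 8 mm, dark finned body 64 x 64 mm up to 60 mm, black focusing sleeve 72 mm diameter up to 92 mm, and out of it the black front barrel, 64 mm diameter. Origin: centre of the plate's underside, z up along the lens axis. Nothing on it gives way under the loads of this job.
- lens_mouth (a point): On the lens axis 108 mm above the bench: centre of the mouth if the barrel were focused right in. The barrel is run out by an unknown 0 to 24 mm, so the true rim is that much higher: feel or see it. Mouth 52 mm diameter; its rim is a lip 6 mm wide, 4 mm thick, below which the bore widens to 60 mm; the glass is 14 mm below the rim.
- lens_seat (a point): On the lens axis 97 mm above the bench: where the cap's underside comes when pressed home (seal solid) with the barrel right in, 11 mm below the rim; with the true rim it is up to 24 mm higher. The claws are then 1.5 mm below the lip; once let go, the seal lifts the cap 1.5 mm until they bear under it.
- green_pot: Bystander: white jar with a green lid, 72 mm diameter, 78 mm high; origin at the centre of its underside.
- tape_roll: Bystander: roll of tape lying flat, 60 mm diameter, 19 mm high; origin at the centre of its underside.
- blue_carton: Bystander: flat carton of filter papers, 75 x 120 x 32 mm; origin at the centre of its underside.
- wash_bottle: Bystander: wash bottle with a red top and a spout, 64 mm diameter, 179 mm high; origin at the centre of its underside.
There are look-alikes about, which are no part of the job. There is more than one size of the cap; the one meant has the size given above. There is more than one size of the camera; the one meant has the size given above.

How it is judged:
By the outcome, as a careful person would: the job done as asked, in the order asked, and still so for the second after the job is handed in, with the robot touching nothing.
It also fails if it takes over 51 s, if anything falls off the work surface, if the arm or the gripper's body presses on something with over 40 N, if the wrist force passes 120 N, or if a joint passes its speed limit or range.

## Working session

There is one attempt and no reset: what is moved stays moved. The work goes in short steps, Python scripts to look and compute and a tool call to move; the robot and the scene stay as the last step left them, time stands still between calls to the robot, and variables do not carry over. Pictures are saved under pics/ and viewed, at most 11 in all, crops included, and the job is handed in when it is done.

Besides the shell and the picture viewer there is one more tool, called after "Emit:" as name([rows], argument=value, ...), one row to a line, values as JSON. arm_command: Moves the arm, as the interface text tells. Its arguments: {"type":"object","properties":{"deltas":{"type":"array"},"gripper":{"type":"number"},"squeeze":{"type":"number"}},"required":["deltas"]}

```bash
mkdir -p pics
cat > h.py <<'E'
import cv2,numpy as np
from plant import monitor,eyes,ticket
def cam(n):
    m=eyes.camera_model(n);R=cv2.Rodrigues(np.array(m["rvec"],float))[0];t=np.array(m["tvec"],float).ravel()
    K=np.array([[m["fx"],0,m["cx"]],[0,m["fy"],m["cy"]],[0,0,1]]);return K,R,t
def ray(n,u,v):
    K,R,t=cam(n);return -R.T@t,R.T@np.linalg.inv(K)@np.array([u,v,1.])
def onz(n,u,v,z):
    c,d=ray(n,u,v);return c+d*(z-c[2])/d[2]
def proj(n,p):
    K,R,t=cam(n);q=K@(R@np.array(p,float)+t);return q[:2]/q[2]
def tri(a,b):
    (c1,d1),(c2,d2)=ray("top",*a),ray("side",*b)
    s=np.linalg.lstsq(np.c_[d1,-d2],c2-c1,rcond=None)[0];p,q=c1+s[0]*d1,c2+s[1]*d2
    return (p+q)/2,np.linalg.norm(p-q)
E
python3 - <<'E'
from h import *
for n in("top","side"):
    cv2.imwrite(f"pics/{n}0.png",eyes.read_camera(n)); print(n,-cam(n)[1].T@cam(n)[2],cam(n)[1][2],cam(n)[0][0,0])
s=monitor.read_state();print(s)
E
```

```text
top [ 0.47706474 -0.03308762  1.41061344] [ 0.07105005  0.01550029 -0.99735231] 589.1380892076307
side [0.07617593 1.28855184 0.93205463] [ 0.29936834 -0.80777635 -0.50781489] 598.030078006145
{'t': 0.1, 'q': array([ 1.15358445e+00,  1.31121429e-01,  1.48915471e+00, -9.16782587e-06,
        1.52295854e+00, -8.53940506e-02]), 'dq': array([ 0.00030968, -0.00266779, -0.00221816,  0.00138175,  0.00049997,
        0.00073162]), 'joint_torque': array([ 1.55263744e-03, -5.61343646e+01, -4.93094516e+01,  7.69697875e-02,
        2.92068534e-02, -3.68379392e-05]), 'tool_pos': array([0.19523464, 0.56682378, 0.21767955]), 'orientation': array([-5.18763533e-01, -3.09805954e+00,  2.50152923e-03]), 'force': array([-0.19380136,  0.64190359,  0.1284871 ]), 'wrist_torque': array([-0.03325091, -0.01420272, -0.06725438]), 'gripper_force': 0.0, 'opening': 0.09263744736176063}
```

View pics/top0.png

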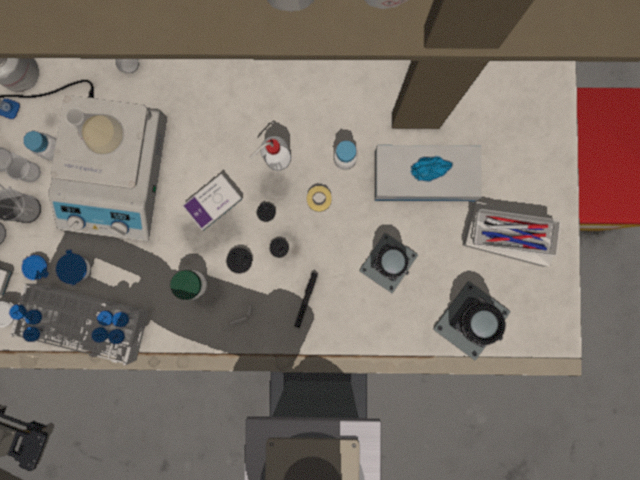

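View pics/side0.png

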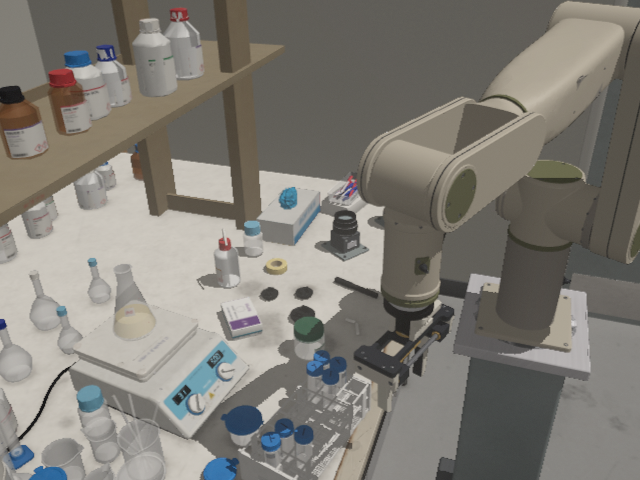

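The top view shows three black caps at (239,259), (266,211) and (279,246), and cameras at (390,262) and (475,320). In the side view the arm hides the second camera. I'll enlarge both regions to check sizes.

Run:
```python
from h import *
t=cv2.imread("pics/top0.png");s=cv2.imread("pics/side0.png")
a=cv2.resize(t[190:290,200:300],(400,400),interpolation=cv2.INTER_CUBIC)
b=cv2.resize(t[225:365,350:520],None,fx=2.35,fy=2.35,interpolation=cv2.INTER_CUBIC)[:400]
a=np.hstack([a,cv2.copyMakeBorder(b,0,400-b.shape[0],0,0,0)])[:, :800]
c=cv2.resize(s[190:340,240:440],(800,600),interpolation=cv2.INTER_CUBIC)
cv2.imwrite("pics/c1.png",cv2.convertScaleAbs(a,alpha=1.8));cv2.imwrite("pics/c2.png",cv2.convertScaleAbs(c,alpha=1.6))
for p in [(239,259),(266,211),(279,246)]: print(onz("top",*p,.014),proj("side",onz("top",*p,.014)))
g=t.max(2)
m=((g<60)*255).astype(np.uint8)
for c in cv2.findContours(m,0,1)[0]:
    x,y,w,h=cv2.boundingRect(c)
    if 12<w<60 and 12<h<60: print(x,y,w,h,cv2.minEnclosingCircle(c),cv2.contourArea(c))
for p in [(360,263),(390,233),(417,258),(385,292),(435,326),(470,282),(508,318),(472,356)]:print(p,onz("top",*p,.008))
```

```text
[0.52431412 0.18027179 0.014     ] [301.68457109 313.23498244]
[0.63958257 0.11803447 0.014     ] [269.17049099 291.16512046]
[0.55619678 0.08563266 0.014     ] [303.01020803 290.02694498]
284 456 57 24 ((312.0, 477.5), 28.04024887084961) 932.0
294 272 23 56 ((305.0, 299.5), 28.640106201171875) 274.0
171 270 30 30 ((185.39999389648438, 284.6000061035156), 15.307621955871582) 176.0
227 248 25 25 ((239.180419921875, 259.5618591308594), 12.669473648071289) 450.0
270 238 18 19 ((278.81817626953125, 247.0), 9.338994026184082) 238.5
371 234 38 44 ((389.0, 255.5), 22.07383918762207) 1036.5
0 207 15 13 ((7.0, 212.0), 8.602425575256348) 124.5
257 202 18 19 ((265.6891784667969, 211.1216278076172), 9.276822090148926) 231.5
425 0 19 45 ((434.0, 22.0), 23.769826889038086) 267.0
(360, 263) [ 0.51799582 -0.10728254  0.008     ]
(390, 233) [ 0.59023642 -0.17831214  0.008     ]
(417, 258) [ 0.53128254 -0.24248664  0.008     ]
(385, 292) [ 0.44998608 -0.16683346  0.008     ]
(435, 326) [ 0.37154353 -0.28464633  0.008     ]
(470, 282) [ 0.47579314 -0.36751558  0.008     ]
(508, 318) [ 0.39227922 -0.45599717  0.008     ]
(472, 356) [ 0.30280524 -0.37094288  0.008     ]
```

View pics/c1.png

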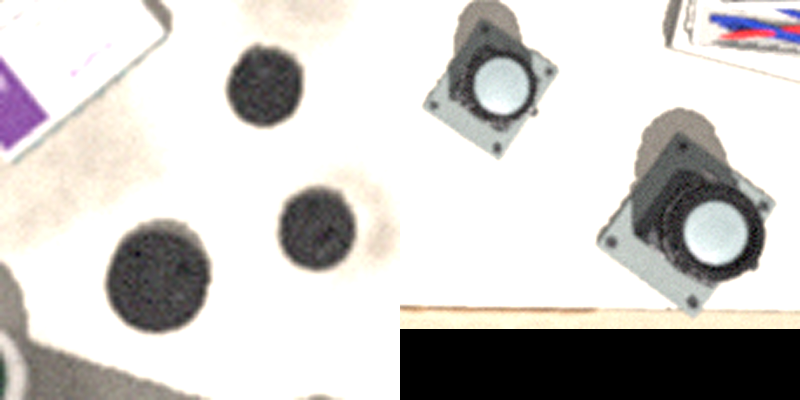

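View pics/c2.png

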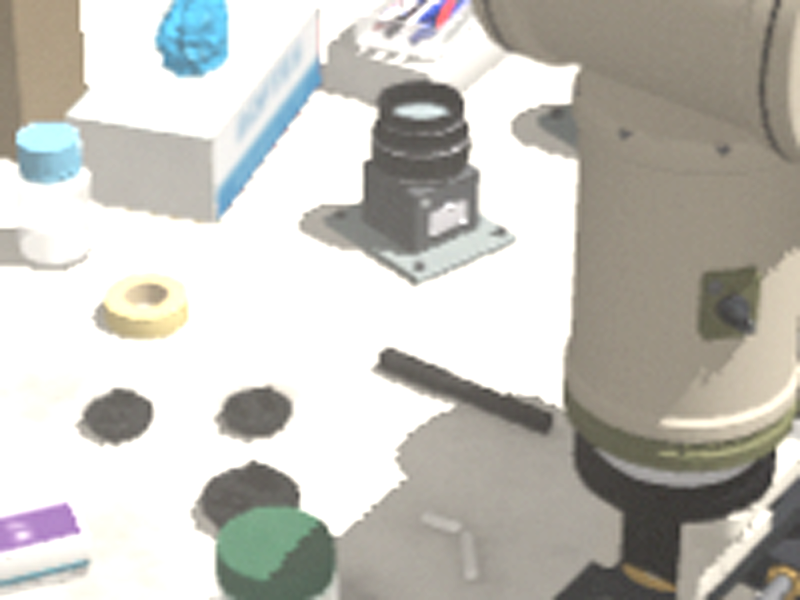

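Large cap at (239,259) is about 60–63 mm across and the other two are about 45 mm. The plate of the camera at (390,262) measures about 110x90 mm, so it is the target; the other is about 139x119 mm. Next I need the tab direction and the rim, so I'll average frames and stretch the contrast.

Run:
```python
from h import *
for n in("top","side"):
    f=np.mean([eyes.read_camera(n).astype(float) for _ in range(10)],0); np.save(n,f)
def crop(n,x,y,w,g):
    f=np.load(n+".npy")[y:y+w,x:x+w]; f=cv2.resize(f,(400,400),interpolation=cv2.INTER_CUBIC); return np.clip(f*g,0,255)
a=np.vstack([np.hstack([crop("top",219,239,40,5),crop("side",282,293,40,5)])])
b=np.hstack([crop("top",355,226,70,2.5),crop("side",320,203,50,2.5)])
cv2.imwrite("pics/d1.png",a);cv2.imwrite("pics/d2.png",b)
```

```text
[ WARN:0@27.002] global loadsave.cpp:1063 imwrite_ Unsupported depth image for selected encoder is fallbacked to CV_8U.
```

View pics/d1.png

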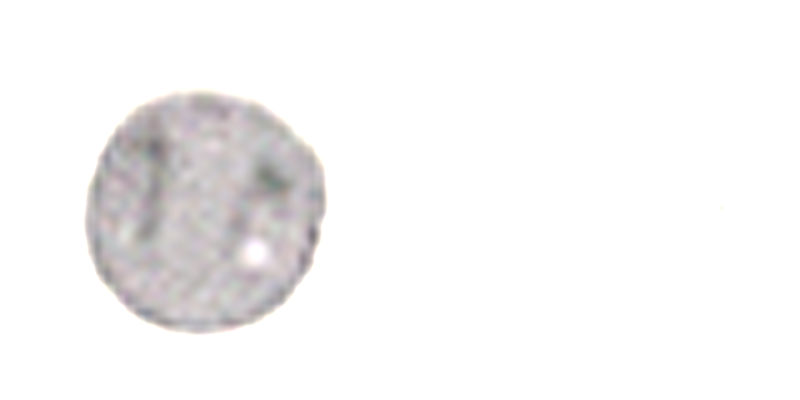

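View pics/d2.png

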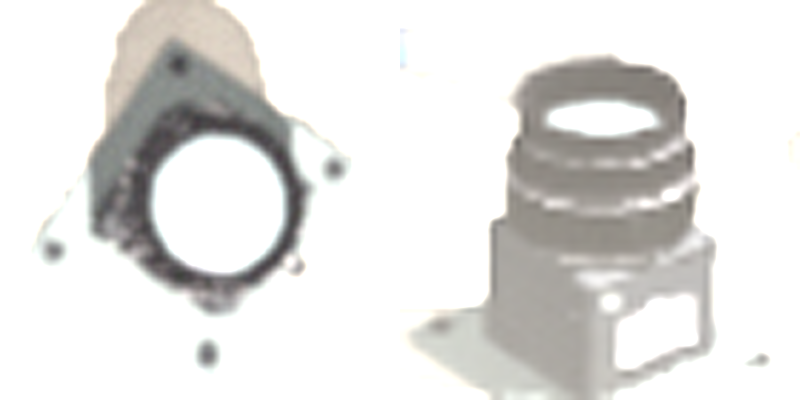

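d1 top crop: faint tab shadows at crop (150,190) and (265,190), so the tabs run roughly along image columns, meaning they pinch roughly along world y. The side crop was over-gained. d2 shows the lens opening at crop (220,205) in top and the rim ellipse at crop (605,90) in side. I'll redo it with a min-max stretch.

Run:
```python
from h import *
def crop(n,x,y,w,lo,hi):
    f=np.load(n+".npy")[y:y+w,x:x+w].mean(2); f=cv2.resize(f,(400,400),interpolation=cv2.INTER_CUBIC); return np.clip((f-lo)*255/(hi-lo),0,255).astype(np.uint8)
for n,x,y,w in(("top",224,244,30),("side",287,298,30)):
    f=np.load(n+".npy")[y:y+w,x:x+w].mean(2); print(n,np.percentile(f,[1,10,25,50,75]))
T=np.load("top.npy").mean(2);S=np.load("side.npy").mean(2)
a=np.hstack([crop("top",224,244,30,*np.percentile(T[250:268,230:248],[1,99])),crop("side",285,296,34,*np.percentile(S[307:318,293:312],[1,97]))])
cv2.imwrite("pics/d3.png",a)
# flange outline in top
m=((T<90)*255).astype(np.uint8)[230:290,210:265]
for c in cv2.findContours(m,0,1)[0]:
    if cv2.contourArea(c)>200: print(cv2.fitEllipse(c),cv2.boundingRect(c))
```

```text
top [ 29.46633333  35.53333333  38.39166667  45.93333333 151.9       ]
side [ 59.59966667  63.35666667  69.2         90.45       189.46666667]
((9.730691909790039, 54.404380798339844), (10.220210075378418, 45.91986846923828), 100.42401885986328) (0, 46, 39, 14)
((29.111425399780273, 28.896692276000977), (24.599336624145508, 27.387615203857422), 18.236696243286133) (16, 15, 27, 28)
```

View pics/d3.png

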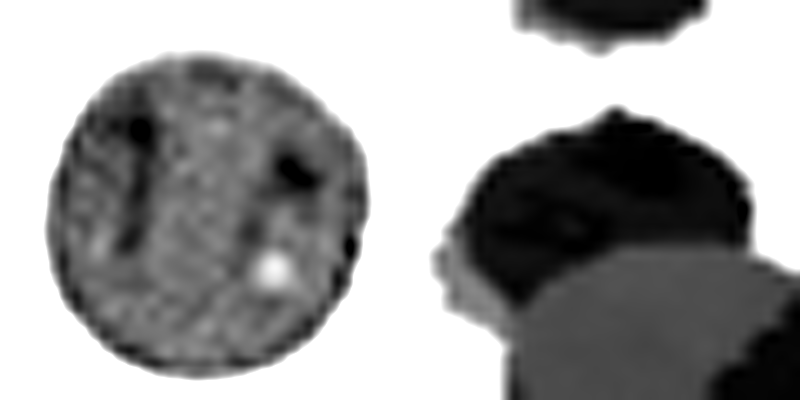

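d3: in the top crop the tab strips run from about (140,130) to (130,245) and (297,170) to (250,240), so the yaw is 10–15° from the image axes. In the side crop a tab tip shows at (617,108), which is pixel (303.4,305.2). Now the numbers.

```bash
cat > lens.py <<'E'
from h import *
from scipy.optimize import brentq
T=np.load("top.npy").mean(2);S=np.load("side.npy").mean(2)
m=((T>110)*255).astype(np.uint8)[226:296,355:425]
for c in cv2.findContours(m,cv2.RETR_LIST,1)[0]:
    A=cv2.contourArea(c)
    if 200<A<900: e=cv2.fitEllipse(c);print("mouth top",np.array(e[0])+[355,226],e[1]);mt=np.array(e[0])+[355,226]
up=cv2.resize(S[200:240,325:365],None,fx=8,fy=8,interpolation=cv2.INTER_CUBIC)
print("bg/dark",np.percentile(up,[2,98]))
# topmost rim edge: subpixel per column near ellipse top
best=[]
for u in range(338,352):
    col=S[200:225,u]; i=np.argmax(col<125); v=200+i-1+(col[i-1]-125)/(col[i-1]-col[i]); best.append(v)
print("top edge",np.round(best,2))
row=[]
for v in (214,215,216,217):
    r=S[v]; l=next(u for u in range(345,320,-1) if r[u]>125 and all(r[u-2:u+1]>125)); l+=(r[l]-125)/(r[l]-r[l+1])
    q=next(u for u in range(358,375) if r[u]>125 and all(r[u:u+3]>125)); q-=(r[q]-125)/(r[q]-r[q-1]); row.append((l,q))
print("sides",np.round(row,2))
th=np.linspace(0,2*np.pi,180)
for z in np.arange(.108,.134,.004):
    c=onz("top",*mt,z); P=np.array([proj("side",c+.032*np.array([np.cos(a),np.sin(a),0])) for a in th])
    i=P[:,1].argmin();print(round(z,3),np.round(c,4),"top v",P[i].round(2),"u",P[:,0].min().round(2),P[:,0].max().round(2))
E
python3 lens.py
python3 - <<'E'
from h import *
for z in(.012,.015):print(onz("top",239.0,258.9,z))
print("tab tip",onz("side",303.0,304.9,.029))
f=lambda u,v,z:onz("top",224+(u+.5)/13.33-.5,244+(v+.5)/13.33-.5,z)
for p in[(140,130),(130,245),(297,170),(250,240),(270,270)]:print(p,f(*p,.02))
T=np.load("top.npy").mean(2);print(np.round(T[258,222:256]),np.round(T[242:276,239]))
# plate bolts / centre
f2=lambda u,v:onz("top",355+(u+.5)/5.714-.5,226+(v+.5)/5.714-.5,.008)
B=np.array([f2(*p) for p in[(178,63),(335,167),(207,353),(53,249)]]);print(B,B.mean(0))
E
```

```text
mouth top [392.78993607 261.47611618] (20.62677574157715, 21.638341903686523)
bg/dark [ 51.79679186 197.39367849]
top edge [202.75 206.28 206.71 206.81 203.67 200.53 200.08 207.91 208.33 209.26
 209.94 210.1  210.24 210.34]
sides [[ 328.58  459.5 ]
 [ 330.57 1052.  ]
 [ 332.75  123.11]
 [ 337.1   207.21]]
0.108 [ 0.5192 -0.1743  0.108 ] top v [345.31 211.  ] u 334.37 356.49
0.112 [ 0.5191 -0.1738  0.112 ] top v [345.31 209.86] u 334.36 356.51
0.116 [ 0.5189 -0.1734  0.116 ] top v [345.32 208.73] u 334.35 356.53
0.12 [ 0.5188 -0.173   0.12  ] top v [345.33 207.59] u 334.34 356.55
0.124 [ 0.5187 -0.1725  0.124 ] top v [345.33 206.45] u 334.33 356.58
0.128 [ 0.5185 -0.1721  0.128 ] top v [345.34 205.3 ] u 334.32 356.6
0.132 [ 0.5184 -0.1717  0.132 ] top v [345.35 204.15] u 334.31 356.62
[0.52461965 0.18058225 0.012     ]
[0.52451765 0.18012393 0.015     ]
tab tip [0.52584977 0.16548271 0.029     ]
(140, 130) [0.5375046  0.19140108 0.02      ]
(130, 245) [0.51707338 0.19274459 0.02      ]
(297, 170) [0.53068716 0.16332383 0.02      ]
(250, 240) [0.51818242 0.17143017 0.02      ]
(270, 270) [0.5129022  0.16776865 0.02      ]
[171. 173. 173. 160. 115.  58.  34.  36.  37.  37.  37.  34.  29.  36.
  38.  39.  39.  39.  39.  41.  38.  34.  33.  32.  32.  33.  39.  37.
  33.  42.  89. 148. 174. 175.] [168. 165. 128.  88.  78.  60.  40.  34.  37.  41.  39.  42.  41.  41.
  40.  42.  39.  42.  38.  41.  40.  40.  40.  39.  37.  39.  43.  40.
  41.  37.  52. 106. 154. 171.]
[[ 0.58149898 -0.16819427  0.008     ]
 [ 0.53876314 -0.23351964  0.008     ]
 [ 0.46107381 -0.1805509   0.008     ]
 [ 0.50345514 -0.11653863  0.008     ]] [ 0.52119777 -0.17470086  0.008     ]
```

Run:
```python
from h import *
S=np.load("side.npy").mean(2)
print(np.round(S[203:222,333:358]).astype(int))
T=np.load("top.npy").mean(2)
print(np.round(T[260,368:412]).astype(int));print(np.round(T[240:282,393]).astype(int))
```

```text
[[123 165 179 147 113 115 135 166 161 149 156 161 175 173 165 167 170 163
  177 194 197 194 183 174 172]
 [156 173 155 126 127 134 171 181 146 113 122 126 153 157 155 162 164 158
  181 196 191 181 174 171 168]
 [113 113 126 139 164 182 183 153 129 135 137 137 138 140 141 148 179 193
  196 186 176 174 171 167 163]
 [114 114 114 115 119 117 129 151 171 184 188 191 195 198 198 198 199 195
  184 175 174 170 166 162 160]
 [113 113 113 114 114 114 114 114 114 119 136 165 184 194 196 196 190 180
  174 171 169 166 163 159 156]
 [113 113 112 112 113 113 113 113 113 114 120 118 119 133 168 174 172 173
  170 167 164 162 159 155 151]
 [113 112 112 112 112 112 112 112 110 109 110 108 108 108 138 164 169 168
  166 164 160 158 155 151 147]
 [112 112 112 112 109 107 106  98  85  79  76  69  67  66  88 122 133 147
  154 154 155 153 150 147 144]
 [113 112 109 106  91  75  63  57  56  57  55  54  54  53  53  54  56  57
   69 107 135 146 146 141 153]
 [111 110  92  68  58  57  55  54  54  54  53  53  52  53  53  52  52  53
   53  55  67 117 143 144 177]
 [111 100  74  59  57  55  54  53  53  53  52  52 
[... 547 characters left out ...]
7
  105  76  58  55  73 170 195]
 [173 113  55  54  55  57  58  69  74  86 109 117 118 118 106  96  78  59
   57  56  55  59  77 164 193]
 [142  59  58  56  55  55  55  55  56  56  57  57  57  58  58  58  56  55
   56  55  62  78  81 107 174]
 [113  55  59  62  60  58  56  56  54  54  55  55  54  54  56  56  55  55
   62  67  83  90  72  57 163]]
[109 107  87  62  49  42  38  47  53  45  33  33  38  68 107 122 123 122
 124 124 126 126 125 126 124 125 125 124 123 122 122 120 122 123 124 119
  91  48  29  37  64  90 104 107]
[ 55  57  54  51  57  56  41  30  33  64 102 116 116 114 116 117 118 121
 123 123 125 126 128 130 132 133 135 138 141 143 147 148 142 104  56  50
  54  62  69  65  72  96]
```

The rim top edge sits at about v=209.6, giving z≈0.113 and an axis of about (0.519,-0.174). The cap centre is about (0.522,0.180), with tab yaw about -14° (tool at -19°). Moving above the cap.

Emit:
arm_command([
  [[2.5,-3,0,0,0,0.4],[2.5,-3,0,0,0,0.4],[2.5,-3,0,0,0,0.4],[2.5,-3,0,0,0,0.4],[2.5,-3,0,0,0,0.4],[2.5,-3,0,0,0,0.4],[2.5,-3,0,0,0,0.4],[2.5,-3,0,0,0,0.4],[2.5,-3,0,0,0,0.4],[2.5,-3,0,0,0,0.4],[2.5,-3,0,0,0,0.4],[2.5,-3,0,0,0,0.4]],
], gripper=0.3, squeeze=20)

```text
t: 2.1
tool_pos: [0.4964, 0.2056, 0.2189]
orientation: [0.388, 3.117, 0.0]
force: [2.3, 0.3, 0.3]
opening: 0.0602
gripper_force: 0.0
```

Emit:
arm_command([
  [[1.3,-1.3,-2.5,0,0,0],[1.3,-1.3,-3,0,0,0],[0,0,-3.5,0,0,0],[0,0,-3.5,0,0,0],[0,0,-3,0,0,0],[0,0,-2,0,0,0],[0,0,-1.3,0,0,0],[0,0,-0.7,0,0,0],[0,0,-0.3,0,0,0],[0,0,0,0,0,0],[0,0,0,0,0,0]],
])

```text
t: 3.02
tool_pos: [0.5227, 0.1817, 0.0222]
orientation: [0.388, 3.115, 0.001]
force: [0.3, -0.2, 0.1]
opening: 0.0605
gripper_force: 0.0
```

Run:
```python
from h import *
f=np.mean([eyes.read_camera("side").astype(float) for _ in range(4)],0)
c=f[270:340,265:345];c=cv2.resize(c,None,fx=8,fy=8,interpolation=cv2.INTER_CUBIC)
cv2.imwrite("pics/e1.png",np.clip((c-20)*2,0,255).astype(np.uint8)); s=monitor.read_state();print(s["tool_pos"],s["force"],proj("side",s["tool_pos"]))
```

```text
[0.52238713 0.18158263 0.02194815] [ 0.2179796  -0.25025619 -0.39597337] [302.12245678 311.14255297]
```

View pics/e1.png

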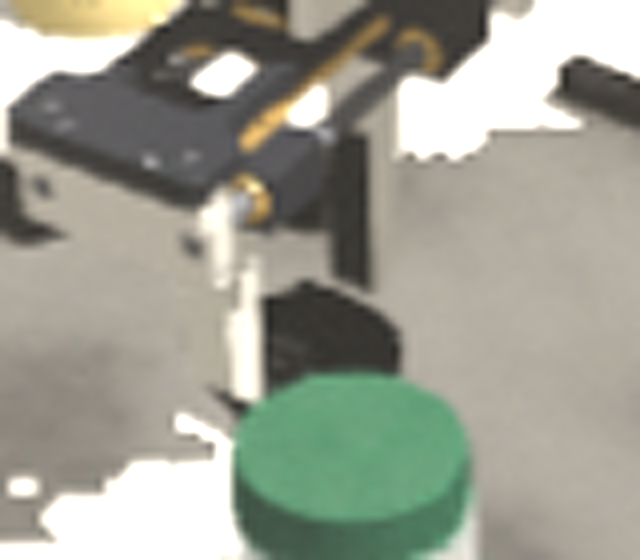

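The open fingers straddle the cap: near finger at crop (245,350), far finger at crop (350,210), with the cap between them. Lowering 4 mm and pinching.

Emit:
arm_command([
  [[0,-0.1,-0.4,0,0,0],[0,0,0,0,0,0],[0,0,0,0,0,0]],
], gripper=-1, squeeze=20)

```text
t: 3.47
tool_pos: [0.5212, 0.1802, 0.0164]
orientation: [-0.389, -3.117, 0.0]
force: [-0.3, 0.1, 0.5]
opening: 0.0452
gripper_force: 0.0
```

Emit:
arm_command([
  [[0,0,0,0,0,0],[0,0,0,0,0,0],[0,0,0,0,0,0],[0,0,0,0,0,0]],
])

```text
t: 3.8
tool_pos: [0.5215, 0.1803, 0.0167]
orientation: [0.389, 3.117, -0.0]
force: [0.6, -0.3, 0.8]
opening: 0.0255
gripper_force: 20.0
```

Opening is 26 mm, so the cap is fully pinched. Lifting, then moving to the lens.

Emit:
arm_command([
  [[0,0,0.5,0,0,0],[0,0,1,0,0,0],[0,0,2,0,0,0],[0,0,3,0,0,0],[0,0,3,0,0,0],[0,0,3,0,0,0],[0,0,3,0,0,0],[0,0,2,0,0,0],[0,-1,1,0,0,0],[0,-2,0,0,0,0],[0,-3,0,0,0,0],[0,-3,0,0,0,0]],
])

```text
t: 4.8
tool_pos: [0.5209, 0.0892, 0.2016]
orientation: [-0.386, -3.118, 0.0]
force: [0.6, 0.4, -1.0]
opening: 0.0254
gripper_force: 20.0
```

Emit:
arm_command([
  [[0,-3.5,0,0,0,0],[0,-3.5,0,0,0,0],[0,-3.5,0,0,0,0],[0,-3.5,0,0,0,0],[0,-3.5,0,0,0,0],[0,-3.5,0,0,0,0],[0,-2.5,0,0,0,0],[0,-1.5,-1,0,0,0],[0,-0.8,-1,0,0,0],[0,0,0,0,0,0],[0,0,0,0,0,0]],
])

```text
t: 5.72
tool_pos: [0.5202, -0.1672, 0.1802]
orientation: [-0.389, -3.114, -0.002]
force: [0.5, 0.9, -0.6]
opening: 0.0251
gripper_force: 20.0
```

Run:
```python
from h import *
s=monitor.read_state();print(s["tool_pos"],s["orientation"],s["force"],s["opening"])
for n in("top","side"):
    f=np.mean([eyes.read_camera(n).astype(float) for _ in range(8)],0); np.save(n+"1",f)
S=np.load("side1.npy")[150:250,280:400];c=cv2.resize(S,(720,600),interpolation=cv2.INTER_CUBIC)
cv2.imwrite("pics/f1.png",np.clip((c-20)*2,0,255).astype(np.uint8))
print(proj("side",s["tool_pos"]))
```

```text
[ 0.52024714 -0.16720154  0.18015509] [-3.89349058e-01 -3.11437102e+00 -1.90805893e-03] [ 0.51502766  0.85867097 -0.56348866] 0.02508666858989168
[344.47302215 194.75712641]
```

View pics/f1.png

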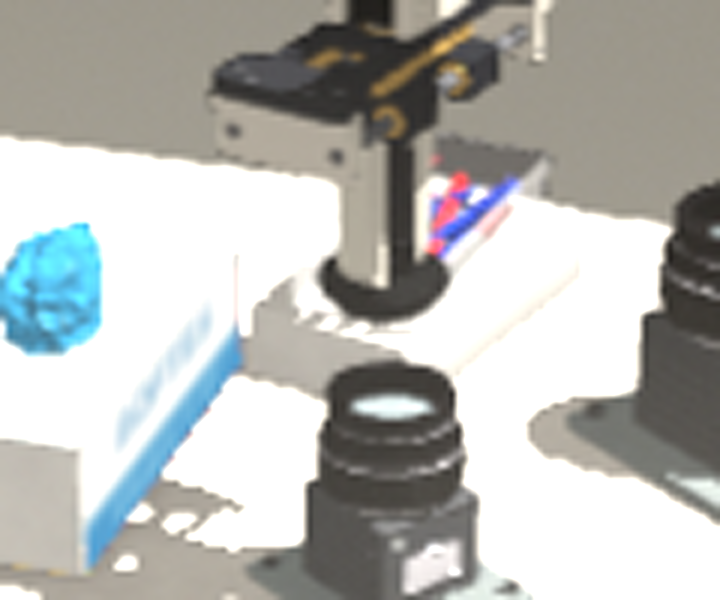

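The cap is in hand above the lens, with the flange at crop x 318–447 and the rim at 328–455. Measuring subpixel for alignment.

Run:
```python
from h import *
S=np.load("side1.npy").mean(2);T=np.load("top1.npy").mean(2)
print("side cap");print(np.round(S[191:205,330:358]).astype(int))
print("side rim");print(np.round(S[213:219,330:360]).astype(int))
p=np.array([.5202,-.1672,.1802-.0035]);print(proj("side",p))
print(proj("top",p),"top");u,v=proj("top",p).astype(int)
print(np.round(T[v-22:v+23:2,u-22:u+24]).astype(int))
```

```text
side cap
[[188 188 185 183 167 147 122 106 105 105 105 105 103 135 110  47  48  48
   49 115 133 124 114 111 108 144 152 145]
 [188 188 176 153 139 112 101 106 105 105 105 105 103 133 108  49  49  48
   50 111 103  72  77 100 135 154 149 139]
 [183 181 164 130  81  48  93 107 105 105 105 106 103 134 110  54  49  48
   50  84  77  55  54  90 136 146 139 140]
 [151 150 142  99  49  49  84 102 105 105 106 106 104 133 108  50  49  49
   51  56  55  55  57  57 101 130 138 154]
 [146 146 124  78  50  49  65  88 100 103 104 105 109 136 108  51  49  49
   52  55  57  56  57  55  80 124 148 167]
 [146 147 123  74  50  50  49  60  81  90  93  99 126 145 108  53  56  55
   56  56  57  57  56  56  68 133 168 164]
 [148 154 139  90  50  49  49  49  50  53  69  77 104 131 102  56  57  57
   57  57  57  57  55  55  87 154 170 158]
 [157 165 168 127  56  49  50  49  50  49  48  49  54  64  61  56  57  57
   56  56  59  57  56  64 130 160 181 195]
 [168 168 165 143 100  64  50  50  50  49  50  50  54  54  56  55  56  57
   57  56  56  55  66 109 152 180 194 198]
 [174 171 164 165 154 115  67  49  50 
[... 859 characters left out ...]
4  70  74  75  73  73
   63  56  54  52  52  51  55  56 167 194 194 194]
 [193 164 134 120  82  51  51  52  59  78  92 106 111 123 129 129 128 127
  110  94  83  64  54  53  56  57 168 195 195 196]
 [195 195 195 176 118  51  51  50  79 125 143 146 148 148 147 146 150 151
  150 149 135  99  65  57  56  60 168 195 195 195]
 [196 195 195 177 118  52  51  52  75 102 127 136 138 141 143 144 145 143
  143 142 126 104  76  57  55  73 170 195 194 195]]
[344.48288039 195.8571618 ]
[392.97930413 259.93391348] top
[[ 48  44  43 ... 136 134 132]
 [ 48  47  48 ... 138 138 137]
 [139 130  97 ... 142 142 140]
 ...
 [102  93 119 ... 126 126 129]
 [ 87 114 136 ... 115 119 121]
 [109 134 140 ... 130 117 112]]
```

The relative side offset is 1.25 px, about 3.6 mm. Combined with the top fix that gives dx −1.4 mm and dy −6.5 mm. Descending to just above the rim.

Emit:
arm_command([
  [[-0.14,-0.65,-0.5,0,0,0],[0,0,-1,0,0,0],[0,0,-1,0,0,0],[0,0,-0.8,0,0,0],[0,0,-0.5,0,0,0],[0,0,0,0,0,0],[0,0,0,0,0,0],[0,0,0,0,0,0],[0,0,0,0,0,0]],
])

```text
t: 7.27
tool_pos: [0.5205, -0.1743, 0.1443]
orientation: [0.388, 3.116, -0.0]
force: [0.3, 0.4, -1.2]
opening: 0.0252
gripper_force: 20.0
```

Run:
```python
from h import *
s=monitor.read_state();print(s["tool_pos"],s["force"])
for n in("top","side"):
    f=np.mean([eyes.read_camera(n).astype(float) for _ in range(8)],0); np.save(n+"2",f)
S=np.load("side2.npy").mean(2)
print(np.round(S[198:220,330:360]).astype(int))
T=np.load("top2.npy")[216:306,340:440];T=cv2.resize(T,None,fx=6,fy=6,interpolation=cv2.INTER_CUBIC)
cv2.imwrite("pics/g1.png",np.clip((T-15)*2.2,0,255).astype(np.uint8))
```

```text
[ 0.52045315 -0.17431988  0.14426522] [ 0.25381317  0.39641954 -1.21320405]
[[157 166 169 167 166 147 108 104 109 106 106 105 106 104 136 116  60  50
   51  58 120 148 146 143 159 166 181 195 198 199]
 [168 169 166 166 166 158 135 122 113 105 106 106 106 104 136 116  60  51
   51  58 120 147 150 160 166 181 195 199 199 199]
 [175 171 165 166 166 169 168 144 113 106 106 106 106 104 136 115  59  52
   52  59 120 148 163 167 181 194 198 199 195 183]
 [154 157 149 155 161 171 170 142 113 106 106 106 107 112 140 115  58  56
   55  56 117 146 158 179 194 197 197 191 180 175]
 [156 143 112 113 133 143 145 130 110 106 106 106 107 138 152 111  50  50
   50  54 108 135 165 187 195 197 185 175 174 171]
 [124 110 113 123 165 177 133  84 101 106 106 106 107 138 152 111  51  50
   50  52 104  98  83 139 176 181 175 172 170 166]
 [112 114 128 156 170 128  53  78 100 106 106 106 108 138 152 114  56  51
   49  52  80  74  56  56  95 149 168 168 166 162]
 [112 112 112 111  85  54  50  77  99 106 106 106 108 138 152 112  52  50
   50  53  58  57  56  59  59  98 150 164 161 158]
 [112 113 113 103  73  5
[... 1026 characters left out ...]
 51  51  51  51  52  51
   51  50  50  51  51  51  55 102 174 194 193 194]
 [133 118 105  96  69  51  50  50  51  51  53  58  61  67  72  72  72  72
   63  55  53  50  51  51  54  56 168 195 194 195]
 [193 165 134 120  82  51  50  50  57  74  86  99 105 118 124 126 126 127
  109  94  82  64  53  52  55  57 169 196 196 196]
 [195 195 195 177 118  50  51  51  78 122 140 143 144 145 146 147 147 150
  150 150 135 100  65  56  57  60 168 195 196 196]
 [196 196 195 177 119  51  50  50  75 100 125 136 138 141 144 144 145 144
  143 142 127 104  76  58  56  72 170 195 195 195]
 [195 195 195 172 111  52  51  50  51  51  60  66  80 105 115 116 117 105
   96  77  58  56  56  55  58  78 164 193 196 197]]
```

View pics/g1.png

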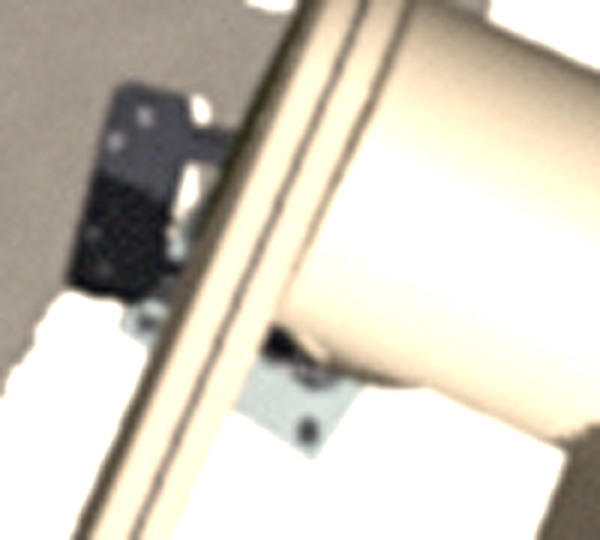

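The top view is blocked by the arm. In the side view the cap centre is u=344.5 and the rim is 344.8, so about 0.8 mm still to go in −x. Correcting that, then feeling my way down.

Emit:
arm_command([
  [[-0.08,0,-0.2,0,0,0],[0,0,-0.2,0,0,0],[0,0,-0.2,0,0,0],[0,0,-0.2,0,0,0],[0,0,0,0,0,0]],
])

```text
t: 8.48
tool_pos: [0.5189, -0.1741, 0.1349]
orientation: [-0.389, -3.117, -0.0]
force: [0.0, 0.4, -0.5]
opening: 0.025
gripper_force: 20.0
```

Emit:
arm_command([
  [[0,0,-0.1,0,0,0],[0,0,-0.1,0,0,0],[0,0,0,0,0,0]],
])

```text
t: 8.73
tool_pos: [0.5191, -0.1742, 0.1334]
orientation: [-0.389, -3.117, -0.0]
force: [0.3, 0.2, -0.5]
opening: 0.0254
gripper_force: 20.0
```

Emit:
arm_command([
  [[0,0,-0.1,0,0,0],[0,0,-0.1,0,0,0],[0,0,0,0,0,0]],
])

```text
t: 8.98
tool_pos: [0.5191, -0.1742, 0.1314]
orientation: [-0.389, -3.117, -0.0]
force: [0.6, -0.3, -0.0]
opening: 0.0252
gripper_force: 20.0
```

Emit:
arm_command([
  [[0,0,-0.1,0,0,0],[0,0,-0.05,0,0,0],[0,0,0,0,0,0]],
])

```text
t: 9.23
tool_pos: [0.5191, -0.1742, 0.13]
orientation: [-0.389, -3.117, -0.0]
force: [-0.4, 0.1, -0.6]
opening: 0.0252
gripper_force: 20.0
```

Emit:
arm_command([
  [[0,0,-0.1,0,0,0],[0,0,0,0,0,0]],
])

```text
t: 9.4
tool_pos: [0.5191, -0.1742, 0.129]
orientation: [-0.389, -3.117, -0.0]
force: [-0.5, 0.9, -0.5]
opening: 0.0251
gripper_force: 20.0
```

Emit:
arm_command([
  [[0,0,-0.1,0,0,0],[0,0,0,0,0,0]],
])

```text
t: 9.57
tool_pos: [0.5192, -0.1741, 0.1279]
orientation: [-0.388, -3.117, -0.0]
force: [-0.3, 0.3, -0.1]
opening: 0.025
gripper_force: 20.0
```

Emit:
arm_command([
  [[0,0,-0.1,0,0,0],[0,0,0,0,0,0]],
])

```text
t: 9.73
tool_pos: [0.5193, -0.1743, 0.127]
orientation: [0.389, 3.117, -0.0]
force: [0.9, -0.3, -0.8]
opening: 0.0253
gripper_force: 20.0
```

Emit:
arm_command([
  [[0,0,-0.1,0,0,0],[0,0,0,0,0,0]],
])

```text
t: 9.9
tool_pos: [0.5193, -0.1744, 0.1261]
orientation: [0.389, 3.117, -0.0]
force: [-0.7, -1.5, -0.4]
opening: 0.0252
gripper_force: 20.0
```

Emit:
arm_command([
  [[0,0,-0.1,0,0,0],[0,0,0,0,0,0]],
])

```text
t: 10.07
tool_pos: [0.5193, -0.1744, 0.1251]
orientation: [0.389, 3.117, -0.0]
force: [0.4, -1.1, 0.2]
opening: 0.0252
gripper_force: 20.0
```

Run:
```python
from h import *
s=monitor.read_state();print(s["tool_pos"],s["force"],s["wrist_torque"])
S=np.mean([eyes.read_camera("side").astype(float) for _ in range(8)],0)
c=cv2.resize(S[180:240,305:385],(720,540),interpolation=cv2.INTER_CUBIC)
cv2.imwrite("pics/i1.png",np.clip((c-35)*4,0,255).astype(np.uint8))
S=S.mean(2);print(np.round(S[203:219,330:360]).astype(int))
```

```text
[ 0.51934028 -0.17438459  0.12514427] [ 0.38051147 -1.13637284  0.18867653] [-0.24198753 -0.17623255  0.05063584]
[[123 110 113 122 165 179 147 111 107 106 106 106 108 105 136 116  60  51
   51  52 109 144 164 188 195 183 175 172 170 167]
 [112 114 128 156 174 156 125 116 110 106 106 106 108 105 136 117  61  51
   51  52 109 144 168 184 181 174 171 168 165 162]
 [112 112 112 112 112 126 138 139 120 106 106 106 107 105 136 116  61  51
   51  52 109 144 160 172 175 171 167 164 161 158]
 [112 113 112 113 112 114 114 113 108 106 106 106 108 112 140 116  59  51
   52  53 107 143 160 170 170 167 163 160 157 153]
 [113 113 112 112 112 113 113 109 106 106 106 106 108 138 152 116  59  54
   56  55  99 141 160 166 166 163 160 156 153 149]
 [112 113 112 112 112 112 108  97  99 106 106 106 107 138 152 116  60  49
   49  52 101 138 140 149 159 159 156 152 149 145]
 [112 112 112 112 110 105  87  72  95 106 106 106 107 138 152 117  62  51
   50  52 101  95  62  88 134 152 151 148 144 145]
 [112 112 112 111  99  69  50  64  95 106 106 106 107 139 153 118  68  54
   50  52  64  66  60  56  69 124 145
[... 314 characters left out ...]
 98 134 151 123  73  57
   58  58  58  59  59  59  59  81 170 194 193 193]
 [107 108 109 107  79  51  50  50  50  50  50  54  70  87 128 110  63  58
   58  58  58  58  60  58  58  74 169 194 193 194]
 [133 118 105  96  69  50  51  51  51  51  51  50  51  51  68  67  59  58
   59  59  59  58  57  57  55  53 167 195 195 195]
 [193 165 134 120  82  50  51  51  51  51  51  51  52  54  56  58  59  58
   57  58  57  58  59  57  55  55 169 196 196 196]
 [195 195 195 177 118  50  50  52  52  51  51  53  55  58  58  57  60  58
   56  56  55  52  55  55  55  59 168 195 196 196]
 [196 196 195 177 119  49  50  50  51  51  50  52  52  52  52  53  52  52
   54  55  54  53  52  55  55  73 170 196 195 196]]
```

A small lateral force (−y) suggests the spigot is entering, so I'll nudge −y and continue.

Emit:
arm_command([
  [[0,-0.03,-0.1,0,0,0],[0,0,0,0,0,0]],
])

```text
t: 10.63
tool_pos: [0.5192, -0.1745, 0.124]
orientation: [-0.389, -3.117, -0.0]
force: [0.4, -0.7, -0.6]
opening: 0.0251
gripper_force: 20.0
```

Emit:
arm_command([
  [[0,0,-0.1,0,0,0],[0,0,0,0,0,0]],
])

```text
t: 10.8
tool_pos: [0.5192, -0.1745, 0.123]
orientation: [-0.389, -3.117, -0.0]
force: [1.6, -1.8, -0.5]
opening: 0.025
gripper_force: 20.0
```

Emit:
arm_command([
  [[0,0,-0.1,0,0,0],[0,0,0,0,0,0]],
])

```text
t: 10.97
tool_pos: [0.5192, -0.1745, 0.122]
orientation: [-0.389, -3.117, -0.0]
force: [1.4, -1.5, -0.7]
opening: 0.0259
gripper_force: 20.0
```

Emit:
arm_command([
  [[0.03,-0.04,-0.1,0,0,0],[0,0,0,0,0,0]],
])

```text
t: 11.13
tool_pos: [0.5194, -0.1747, 0.1211]
orientation: [-0.388, -3.117, -0.001]
force: [-1.3, 1.1, 3.1]
opening: 0.0254
gripper_force: 20.0
```

Emit:
arm_command([
  [[0,0,-0.1,0,0,0],[0,0,0,0,0,0]],
])

```text
t: 11.3
tool_pos: [0.5195, -0.1747, 0.1204]
orientation: [-0.388, -3.117, -0.0]
force: [-2.8, 2.1, 5.9]
opening: 0.0252
gripper_force: 20.0
```

Emit:
arm_command([
  [[0,0,-0.05,0,0,0],[0,0,0,0,0,0]],
])

```text
t: 11.47
tool_pos: [0.5195, -0.1747, 0.1201]
orientation: [-0.388, -3.117, -0.0]
force: [-2.6, 2.6, 6.6]
opening: 0.0248
gripper_force: 20.0
```

The seal is engaging at about 4 N/mm from TCP z≈0.1218, so the rim is at about 0.113, matching vision. Relieving the lateral load and pressing on in small steps.

Emit:
arm_command([
  [[-0.015,0.02,-0.05,0,0,0],[0,0,0,0,0,0]],
])

```text
t: 11.63
tool_pos: [0.5195, -0.1747, 0.1198]
orientation: [0.388, 3.117, -0.0]
force: [-3.0, 2.0, 7.5]
opening: 0.0253
gripper_force: 20.0
```

Emit:
arm_command([
  [[0,0,-0.05,0,0,0],[0,0,0,0,0,0]],
])

```text
t: 11.8
tool_pos: [0.5195, -0.1747, 0.1195]
orientation: [0.388, 3.117, -0.0]
force: [-4.0, 1.3, 8.7]
opening: 0.0255
gripper_force: 20.0
```

Emit:
arm_command([
  [[-0.02,0.01,-0.05,0,0,0],[0,0,0,0,0,0]],
])

```text
t: 11.97
tool_pos: [0.5195, -0.1747, 0.1193]
orientation: [0.388, 3.117, -0.0]
force: [-3.6, 1.8, 9.4]
opening: 0.0256
gripper_force: 20.0
```

Emit:
arm_command([
  [[0,0,-0.04,0,0,0],[0,0,0,0,0,0],[0,0,0,0,0,0]],
])

```text
t: 12.22
tool_pos: [0.5196, -0.1747, 0.1191]
orientation: [0.388, 3.116, -0.0]
force: [-3.7, 2.5, 10.5]
opening: 0.0252
gripper_force: 20.0
```

Emit:
arm_command([
  [[0,0,-0.05,0,0,0],[0,0,0,0,0,0],[0,0,0,0,0,0]],
])

```text
t: 12.47
tool_pos: [0.5196, -0.1747, 0.1188]
orientation: [0.388, 3.116, -0.0]
force: [-5.9, 2.2, 12.3]
opening: 0.0253
gripper_force: 20.0
```

Emit:
arm_command([
  [[0,0,-0.03,0,0,0],[0,0,0,0,0,0],[0,0,0,0,0,0]],
])

```text
t: 12.72
tool_pos: [0.5196, -0.1747, 0.1188]
orientation: [0.388, 3.116, -0.001]
force: [-5.9, 3.1, 15.1]
opening: 0.0254
gripper_force: 20.0
```

The seal is solid: z holds at 0.1188 while the force rises. Backing off to about 12 N, then letting the tabs go.

Emit:
arm_command([
  [[-0.02,0,0.03,0,0,0],[0,0,0,0,0,0]],
])

```text
t: 12.88
tool_pos: [0.5195, -0.1747, 0.1189]
orientation: [0.388, 3.116, -0.0]
force: [-4.0, 2.4, 11.5]
opening: 0.0253
gripper_force: 20.0
```

Emit:
arm_command([
  [[0,0,0,0,0,0],[0,0,0,0,0,0],[0,0,0,0,0,0],[0,0,0,0,0,0],[0,0,0,0,0,0],[0,0,0,0,0,0]],
], gripper=0.1)

```text
t: 13.38
tool_pos: [0.52, -0.1752, 0.1186]
orientation: [0.388, 3.115, -0.002]
force: [0.4, -0.2, 6.6]
opening: 0.0504
gripper_force: 3.5
```

Emit:
arm_command([
  [[0,0,0.1,0,0,0],[0,0,0.1,0,0,0],[0,0,0,0,0,0]],
])

```text
t: 13.63
tool_pos: [0.5189, -0.1746, 0.1191]
orientation: [-0.389, -3.117, -0.0]
force: [0.2, -0.1, 0.0]
opening: 0.0511
gripper_force: 0.0
```

Emit:
arm_command([
  [[0,0,0.2,0,0,0],[0,0,0.2,0,0,0],[0,0,0.3,0,0,0],[0,0,0,0,0,0]],
])

```text
t: 13.97
tool_pos: [0.5193, -0.1747, 0.1269]
orientation: [0.388, 3.117, -0.0]
force: [0.4, 0.2, 0.2]
opening: 0.0511
gripper_force: 0.0
```

Free of load. Raising clear and looking.

Emit:
arm_command([
  [[0,0,1,0,0,0],[0,0,2,0,0,0],[0,0,3,0,0,0],[0,2,3,0,0,0],[0,3,1,0,0,0],[0,3,0,0,0,0],[0,4,0,0,0,0],[0,4,0,0,0,0],[0,4,0,0,0,0],[0,3,0,0,0,0],[0,0,0,0,0,0]],
])

```text
t: 14.88
tool_pos: [0.5187, 0.0605, 0.2272]
orientation: [0.381, 3.118, 0.003]
force: [0.2, -0.1, 0.3]
opening: 0.0514
gripper_force: 0.0
```

Run:
```python
from h import *
s=monitor.read_state();print(s["tool_pos"],s["force"])
S=np.mean([eyes.read_camera("side").astype(float) for _ in range(6)],0);T=np.mean([eyes.read_camera("top").astype(float) for _ in range(6)],0)
z=lambda f,x,y:cv2.resize(f[y:y+60,x:x+60],(400,400),interpolation=cv2.INTER_CUBIC)
cv2.imwrite("pics/j1.png",np.clip(np.hstack([(z(T,362,232)-15)*3,(z(S,315,185)-30)*3]),0,255).astype(np.uint8))
```

```text
[0.51865593 0.0604877  0.2271855 ] [ 0.23714821 -0.12825822  0.27015351]
```

View pics/j1.png

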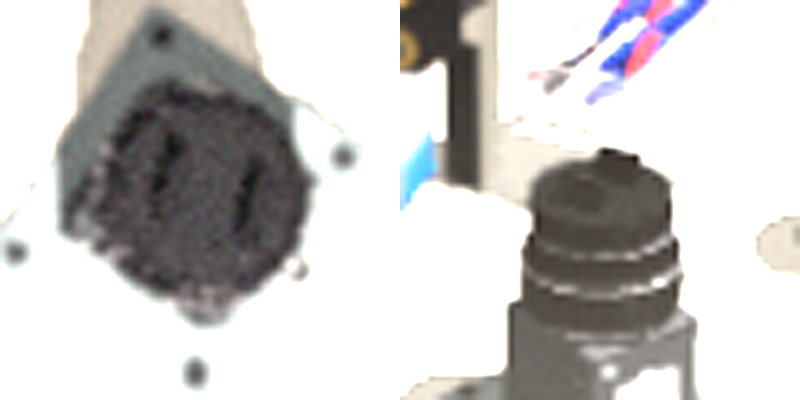

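The cap sits level in the lens with its flange on the rim. The tab strips are at top crop (160,175) and (245,190), about 28 mm apart, so they have sprung out. The gripper is clear. Handing in.

```bash
python3 -c "
from h import *
print(ticket.close_job())"
```

```text
the job is handed in; nothing more can be done
None
```

The dust cap is on the macro camera: pressed home until the seal went solid, tabs released and sprung out, gripper clear, job handed in at about 15 s; the press briefly peaked at 15.1 N, just over the 8–14 N asked but under 20 N.

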